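Rebuild the two layered hill models, level by level

TASK

Rebuild the two layered hill models that go with the stereo photographs: long layers belong on the board with the long blue base, round layers on the board with the round blue base, each lying flat and centred, the long ones lined up lengthwise with their base (either way round). Work level by level: first the green layer of both hills, only then both yellow layers on top of those, and last the brown layer on top of the long hill. Leave the two marker pens and the stand magnifier where they are.

Things in the scene. Friction and masses are not known exactly. Their poses are not given: they have to be found in the camera images.
- ridge_base_top (a point): Board of the long hill: fixed plywood board 160 x 100 x 8 mm with a light blue long base layer 146 x 86 mm, 18 mm thick, glued on it. The point is the centre of the blue layer's top, 26 mm above the table; x runs lengthwise, z up.
- knoll_base_top (a point): Board of the round hill: fixed square plywood board 112 x 112 x 8 mm with a light blue round base layer, diameter 92 mm, 18 mm thick, glued on it. The point is the centre of the blue layer's top, 26 mm above the table; z up.
- ridge_green_center (a point): Long green layer, 122 mm (x) by 64 mm (y), 24 mm thick. Loose, painted wood. The point is its centre, 12 mm above its underside; z is up. The long sides are flat and parallel to x, so it is grasped across y; either way round is right.
- ridge_yellow_center (a point): Long yellow layer, 96 mm (x) by 48 mm (y), 24 mm thick. Loose, painted wood. The point is its centre, 12 mm above its underside; z is up. The long sides are flat and parallel to x, so it is grasped across y; either way round is right.
- ridge_brown_center (a point): Long brown layer, 68 mm (x) by 32 mm (y), 24 mm thick. Loose, painted wood. The point is its centre, 12 mm above its underside; z is up. The long sides are flat and parallel to x, so it is grasped across y; either way round is right.
- knoll_green_center (a point): Round green layer, diameter 66 mm, 24 mm thick. Loose, painted wood. The point is its centre, 12 mm above its underside; z is up. 
- knoll_yellow_center (a point): Round yellow layer, diameter 48 mm, 24 mm thick. Loose, painted wood. The point is its centre, 12 mm above its underside; z is up. 
- marker_red_center (a point): Black marker pen with a red cap, 130 mm long (x), about 12 mm thick, loose on the table; the point is its middle. To be left alone.
- marker_blue_center (a point): Black marker pen with a blue cap, 130 mm long (x), about 12 mm thick, loose on the table; the point is its middle. To be left alone.
- magnifier_center (a point): Stand magnifier: clear tube with black foot and top, diameter 52 mm, 48 mm tall, loose; the point is its middle. To be left alone.
Things that resemble listed ones, but are neither listed nor needed, are in the scene too. What is shaped like the part that bears ridge_yellow_center but pink or white is not meant.

How it is judged (in metres and radians):
On the way, in this order (a step that is already met when the one before it is completed fails the run):
1. both green layers lie on their blue bases (horizontal distance between ridge_green_center and ridge_base_top below 0.01 m and z of ridge_green_center in the frame of ridge_base_top between 0.007 and 0.017 m and angle between each of ridge_green_center, knoll_green_center's own z axis and vertical below 0.1 rad and angle between the x axis of ridge_green_center and the x axis of ridge_base_top, either way round below 0.2 rad and horizontal distance between knoll_green_center and knoll_base_top below 0.01 m and z of knoll_green_center in the frame of knoll_base_top between 0.007 and 0.017 m), for 0.2 s.
2. both yellow layers lie on the green ones (all of step 1 and horizontal distance between ridge_yellow_center and ridge_base_top below 0.01 m and z of ridge_yellow_center in the frame of ridge_base_top between 0.031 and 0.041 m and angle between each of ridge_yellow_center, knoll_yellow_center's own z axis and vertical below 0.1 rad and angle between the x axis of ridge_yellow_center and the x axis of ridge_base_top, either way round below 0.2 rad and horizontal distance between knoll_yellow_center and knoll_base_top below 0.01 m and z of knoll_yellow_center in the frame of knoll_base_top between 0.031 and 0.041 m), for 0.2 s.
3. the brown layer lies on the long yellow one (all of step 2 and horizontal distance between ridge_brown_center and ridge_base_top below 0.01 m and z of ridge_brown_center in the frame of ridge_base_top between 0.055 and 0.065 m and angle between ridge_brown_center's own z axis and vertical below 0.1 rad and angle between the x axis of ridge_brown_center and the x axis of ridge_base_top, either way round below 0.2 rad), for 0.2 s.
At the end, for the whole second after the job is handed in: On the long hill green, yellow and brown lie in that order from below, on the round hill green and yellow: each within 10 mm of its base's centre sideways and 5 mm of its proper height, flat within 0.1 rad, long ones lined up with the base within 0.2 rad; all released and at rest (all of step 3 and linear speed of each of ridge_green, ridge_brown, ridge_yellow, knoll_yellow, knoll_green below 0.02 m/s); the robot touches nothing.
It fails at once if a yellow layer is laid on a hill before both green layers are on theirs (((horizontal distance between ridge_yellow_center and ridge_base_top below 0.03 m and z of ridge_yellow_center in the frame of ridge_base_top below 0.046 m) and not (horizontal distance between ridge_green_center and ridge_base_top below 0.03 m and horizontal distance between knoll_green_center and knoll_base_top below 0.03 m)) or ((horizontal distance between knoll_yellow_center and knoll_base_top below 0.03 m and z of knoll_yellow_center in the frame of knoll_base_top below 0.046 m) and not (horizontal distance between ridge_green_center and ridge_base_top below 0.03 m and horizontal distance between knoll_green_center and knoll_base_top below 0.03 m))).
It fails at once if the brown layer is laid on the long hill before both yellow layers are on theirs ((horizontal distance between ridge_brown_center and ridge_base_top below 0.03 m and z of ridge_brown_center in the frame of ridge_base_top below 0.07 m) and not (horizontal distance between ridge_yellow_center and ridge_base_top below 0.03 m and horizontal distance between knoll_yellow_center and knoll_base_top below 0.03 m)).
It fails at once if a marker pen or the magnifier is shifted by more than 30 mm (distance of any of marker_red_center, marker_blue_center, magnifier_center from where it was at the start of the episode above 0.03 m).
It also fails if it takes over 136 s, if anything falls off the work surface, if the arm or the gripper's body presses on something with over 40 N, if the wrist force passes 120 N, or if a joint passes its speed limit or range.

ROBOT

A 6-joint arm with a two-finger parallel gripper is mounted at the origin on the work surface. World frame = base frame: x ahead of the robot, y to its left, z up, the work surface at z = 0. Lengths are in mm, angles in degrees, forces in N, time in s.
With the tool pointing down it reaches from about 350 to 850 mm from the base axis. Payload 8.1 kg.
Tool frame: the origin (TCP) lies midway between the tips of the shut fingers; the grasp point (between the pads) lies 19 mm behind it; z points along the fingers, y is the direction in which the jaws open and shut (so a half turn about z gives the same grasp; the last joint's range is limited). The gripper opens to 85 mm and grips with 20 to 120 N. Pads are 22 mm wide; open, the fingers measure 114 mm over their backs; the gripper's body (76 mm by 85 mm) begins 54 mm behind the grasp point. The pads swing forward as they close: fully open they stand 13 mm farther back than shut.
Start: joints at [71.597, 7.471, 85.268, -0, 87.261, -4.893], TCP at [140.15, 583.407, 231.292] pointing down, gripper open.
Joint ranges: [-169.43, 169.43], [-51.17, 129.36], [1.28, 143.12], [-76.62, 256.62], [0, 156.53], [-152.29, 152.29]. Speed limits (degrees/s): [136.94, 136.94, 159.86, 180, 180, 180].

INTERFACE

Orientations are given as [roll, pitch, yaw] about the fixed x, y, z axes, in that order (R = Rz(yaw) Ry(pitch) Rx(roll)).
In Python, from bench import telemetry, snapshot, camera_params, job gives the robot as it stands. The module is installed in compiled form; this text tells all that it offers.
- The arm moves only by the shell command python3 -m jog 'ROWS' [FORCE]. ROWS is JSON, a list that holds one entry, the list of rows, each a list of 7 numbers: the shift along the tool's x, y, z in units of 50 mm (1.0 is 50 mm), then the turn, a rotation vector about the tool's x, y, z in units of 2 pi rad (1.0 is 2 pi rad), then the opening, from 0 (shut) to 1 (fully open). In form: [[[dx, dy, dz, rx, ry, rz, claw], ...]]. A call has 1 to 12 rows; each row shifts and turns the commanded pose from where the row before left it, along the tool's axes as they then stand; what a row does not reach is not made up. A row lasts 1/8 s, in which the tool goes at most 62.5 mm and 10.7 degrees, less where a joint would pass 70% of its speed; a pose out of reach is approached as far as the arm can. A call with a number of a shift or a turn outside -1 to 1 is refused whole. A call with a gripper value outside its range is refused whole. The fingers move at their own pace and stop on an object; FORCE is the grip in N (left out, the last holds). Time passes only in rows, so rows that do not move let the fingers close. It gives the time, the measured TCP pose, the force and the opening at its end, in the units of the state.
- telemetry.sense(): the state, without advancing time (a new reading comes with each control period).
- snapshot(name): name is "scene" or "top" or "wrist"; returns (picture, depth): 480x640x3 uint8, red, green, blue; 480x640 float32, mm along the optical axis (not along the pixel's ray), 0 where there is no reading.
- camera_params(name): a dict with "K" (3x3 intrinsics, pixels), "extrinsics" (4x4, takes a point from camera to world coordinates). Camera axes: x right, y down, z forward; pixel columns grow to the right and rows downward; lengths in mm; the calibration is good to about 2 mm. A picture is of the moment at which its call begins: read the wrist's pose just before it. camera_params takes no time and is no camera call; for the wrist camera it gives the pose at the moment of the call.
- job.hand_in(): hands the job in, once; it reports no verdict.
The state is a dict: "time": time; "joint_pos": joint angles; "qd": joint speeds; "joint_efforts": joint torques, N m; "tool_pos": TCP position; "tcp_rot": TCP orientation; "ft_force": force on the tool from outside, world axes, zero at the start; "wrist_torque": the same for the moment, N m; "finger_gap": finger opening in mm.
Only numpy, scipy, OpenCV 4.12 (cv2) and the standard library are available. Lean on these libraries where they do the work, as an engineer would, in place of code of your own. Each camera call takes 0.05 s, during which the arm holds its last target. There are 200 camera calls.

## Working session

There is one attempt and no reset: what is moved stays moved. The work goes in short steps, Python scripts to look and compute and a shell command to move; the robot and the scene stay as the last step left them, time stands still between calls to the robot, and variables do not carry over. Pictures are saved under pics/ and viewed, about 12 in all and at most 16, crops included, and the job is handed in when it is done.

```bash
mkdir -p pics; python3 - <<'E'
from bench import telemetry, snapshot, camera_params
import cv2,numpy as np
for n in ("scene","top"):
    im,d=snapshot(n); cv2.imwrite(f"pics/{n}0.png",im[:,:,::-1]); np.savez(f"{n}0.npz",im=im,d=d)
    p=camera_params(n); print(n,np.round(p["K"],1).tolist(),np.round(p["extrinsics"],3).tolist())
s=telemetry.sense(); print(s)
E
```

```text
scene [[569.2, 0.0, 317.5], [0.0, 569.2, 228.3], [0.0, 0.0, 1.0]] [[0.617, 0.497, -0.61, 1212.865], [0.787, -0.388, 0.48, -519.862], [0.002, -0.776, -0.63, 802.863], [0.0, 0.0, 0.0, 1.0]]
top [[487.6, 0.0, 321.2], [0.0, 487.6, 240.4], [0.0, 0.0, 1.0]] [[0.017, -0.992, 0.123, 351.269], [-1.0, -0.013, 0.026, 52.092], [-0.024, -0.123, -0.992, 964.723], [0.0, 0.0, 0.0, 1.0]]
{'time': 0.1, 'joint_pos': array([ 7.15962765e+01,  7.51036764e+00,  8.53233633e+01,  1.01013983e-04,
        8.72621813e+01, -4.89397769e+00]), 'qd': array([-0.00383275,  0.01881111, -0.1477015 ,  0.07970807, -0.02327604,
        0.06269008]), 'joint_efforts': array([ 1.22166031e-03, -5.70949566e+01, -5.01943016e+01, -2.09376531e-04,
        8.16625950e-03, -4.88923274e-05]), 'tool_pos': array([139.99537028, 582.92613446, 230.35054521]), 'tcp_rot': array([-1.79904446e+02, -8.28300293e-03,  1.66490242e+02]), 'ft_force': array([-0.93692196, -0.086759  , -0.35972242]), 'wrist_torque': array([-0.04073384,  0.03390981,  0.04036339]), 'finger_gap': 85.19501807083282}
```

View pics/top0.png

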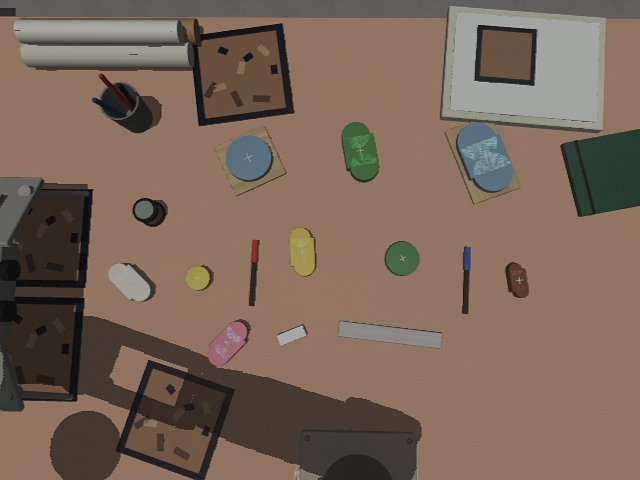

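View pics/scene0.png

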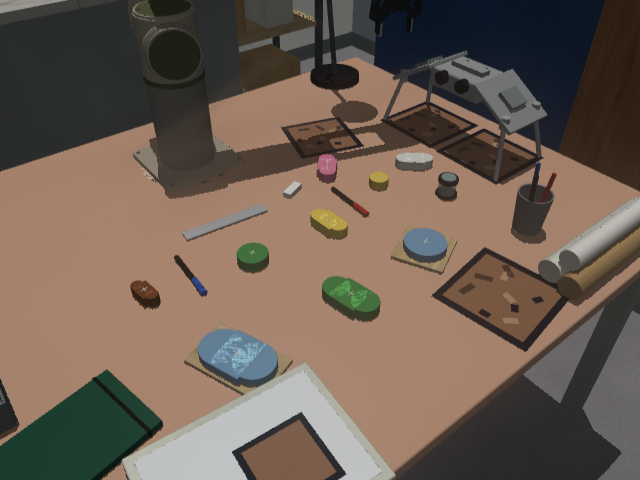

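The top view (640x480) shows every part. Round blue base at (248,158), long blue base (485,157), long green (360,151), round green (402,258), long yellow (302,252), round yellow (198,278) and brown (518,280). The pens are at (254,272) and (466,280), the magnifier at (147,211). The pink (228,343) and white (130,282) pieces are decoys. The scene view agrees.

```bash
cat > h.py <<'E'
import cv2,numpy as np
from bench import telemetry,snapshot,camera_params
HSV={"green":((45,90,30),(75,255,255)),"yellow":((22,90,60),(35,255,255)),"blue":((98,60,60),(115,200,255)),"brown":((5,140,25),(15,255,130))}
def ray(p,uv,z):
    uv=np.asarray(uv,float).reshape(-1,2); K,E=np.array(p["K"]),np.array(p["extrinsics"])
    d=np.c_[(uv-K[:2,2])/K[[0,1],[0,1]],np.ones(len(uv))]@E[:3,:3].T
    return E[:3,3]+d*((z-E[2,3])/d[:,2])[:,None]
def world(p,d):
    K,E=np.array(p["K"]),np.array(p["extrinsics"]); v,u=np.mgrid[:480,:640]
    c=np.stack([(u-K[0,2])/K[0,0]*d,(v-K[1,2])/K[1,1]*d,d],-1)
    return c@E[:3,:3].T+E[:3,3]
def find(p,im,d,col,zt,tol=7,minpix=80):
    """blobs of colour whose depth is near top height zt; outline cast on plane zt -> centre, size, yaw"""
    m=cv2.inRange(cv2.cvtColor(im,cv2.COLOR_RGB2HSV),*HSV[col])
    m=cv2.morphologyEx(m,cv2.MORPH_CLOSE,np.ones((9,9),np.uint8))
    W=world(p,d); m[(abs(W[...,2]-zt)>tol)|(d==0)]=0
    out=[]
    for c in cv2.findContours(m,cv2.RETR_EXTERNAL,cv2.CHAIN_APPROX_NONE)[0]:
        if cv2.contourArea(c)<minpix: continue
        uv=c.reshape(-1,2); q=ray(p,uv,zt)[:,:2].astype(np.float32)
        (cx,cy),(w,h),a=cv2.minAreaRect(q)
        if w<h: w,h,a=h,w,a+90
        k=np.zeros_like(m); cv2.drawContours(k,[c],-1,255,-1); zm=np.median(W[...,2][(k>0)&(m>0)])
        a=(a+90)%180-90
        out.append((cx,cy,w,h,a,zm)); print(col,"px",uv.mean(0).round(0),"xy %.1f %.1f size %.0f x %.0f yaw %.1f z %.1f"%out[-1])
    return out
E
python3 - <<'E'
from h import *
for n in("top","scene"):
    z=np.load(n+"0.npz"); p=camera_params(n); print(n)
    for c,zt in(("green",24),("yellow",24),("blue",26),("brown",24)): find(p,z["im"],z["d"],c,zt)
p=camera_params("wrist"); s=telemetry.sense()
from scipy.spatial.transform import Rotation as R
Rt=R.from_euler("xyz",s["tcp_rot"],degrees=True).as_matrix();E=np.array(p["extrinsics"])
print(np.round(Rt,3),np.round(Rt.T@E[:3,:3],3),Rt.T@(E[:3,3]-s["tool_pos"]),p["K"])
E
```

```text
top
green px [402. 258.] xy 435.6 -79.7 size 63 x 62 yaw -44.6 z 22.8
green px [360. 151.] xy 648.6 3.5 size 120 x 62 yaw 9.9 z 23.0
yellow px [198. 278.] xy 391.9 315.3 size 45 x 45 yaw -89.1 z 23.3
yellow px [302. 251.] xy 445.6 113.6 size 92 x 47 yaw 1.4 z 22.9
blue px [248. 158.] xy 631.7 225.0 size 88 x 88 yaw -89.4 z 25.2
blue px [485. 157.] xy 638.2 -241.7 size 143 x 85 yaw 20.4 z 24.8
brown px [519. 280.] xy 397.4 -301.9 size 62 x 26 yaw 6.7 z 22.7
scene
green px [351. 294.] xy 651.8 1.2 size 119 x 63 yaw 10.2 z 23.9
green px [252. 253.] xy 438.8 -82.7 size 63 x 62 yaw 52.0 z 23.5
yellow px [329. 220.] xy 450.6 109.9 size 97 x 52 yaw 1.7 z 23.4
yellow px [379. 178.] xy 398.3 309.8 size 57 x 42 yaw -42.2 z 23.5
blue px [237. 356.] xy 643.5 -246.7 size 143 x 89 yaw 19.6 z 25.7
blue px [425. 242.] xy 635.2 222.9 size 89 x 84 yaw 52.0 z 26.0
brown px [144. 291.] xy 403.6 -305.0 size 71 x 33 yaw 8.9 z 23.0
brown px [615.  56.] xy 341.5 1475.8 size 193 x 50 yaw -0.8 z 23.4
[[-0.972  0.234 -0.001]
 [ 0.234  0.972 -0.002]
 [ 0.    -0.002 -1.   ]] [[ 0.001 -0.961 -0.276]
 [ 1.     0.001 -0.001]
 [ 0.002 -0.276  0.961]] [  70.49780013   -0.87256343 -141.92110016] [[371.18803569   0.         328.12067942]
 [  0.         371.18803569 237.26031001]
 [  0.           0.           1.        ]]
```

Both cameras agree to about 5 mm, and the sizes and heights match. I start with the long green layer, going above it with the tool yaw at about 10° and taking a wrist look there.

```bash
cat > rel.py <<'E'
import sys
from h import *
from scipy.spatial.transform import Rotation as R
# usage: rel.py x y z yaw : remaining shift in tool axes (units), after-turn axes, and turn about tool z
x,y,z,yaw=map(float,sys.argv[1:5]); s=telemetry.sense(); cur=s["tcp_rot"][2]
turn=-((yaw-cur+180)%360-180); c,n=np.cos(np.radians(yaw)),np.sin(np.radians(yaw))
dx,dy,dz=np.array([x,y,z])-s["tool_pos"]
print("t %.1f tcp"%s["time"],s["tool_pos"].round(1),s["tcp_rot"].round(1),"gap %.1f"%s["finger_gap"],"F",s["ft_force"].round(1),"j6 %.0f"%s["joint_pos"][5])
print("need units (target-yaw axes) dx %.3f dy %.3f dz %.3f turn %.4f"%((c*dx+n*dy)/50,(n*dx-c*dy)/50,-dz/50,turn/360))
E
python3 -m jog '[[[0,0,0.15,0,0,0.029,1],[0,0,0.15,0,0,0.029,1],[0,0,0.15,0,0,0.029,1],[0,0,0.15,0,0,0.029,1],[0,0,0.15,0,0,0.029,1],[0,0,0.15,0,0,0.029,1],[0,0,0.15,0,0,0.029,1],[0,0,0.15,0,0,0.029,1],[0,0,0,0,0,0.029,1],[0,0,0,0,0,0.029,1],[0,0,0,0,0,0.029,1],[0,0,0,0,0,0.029,1]]]' 60
python3 -m jog '[[[0,0,0,0,0,0.029,1],[0,0,0,0,0,0.029,1],[0,0,0,0,0,0.029,1],[0,0,0,0,0,0,1]]]'
python3 rel.py 650 2.5 170 10
```

```text
time: 1.6
tool_pos: [140.0, 583.0, 170.6]
tcp_rot: [180.0, 0.1, 40.9]
ft_force: [0.3, 0.0, 0.4]
finger_gap: 85.3
time: 2.1
tool_pos: [140.1, 583.1, 170.8]
tcp_rot: [180.0, 0.0, 10.0]
ft_force: [-0.1, 0.1, -0.3]
finger_gap: 85.1
t 2.1 tcp [140.1 583.1 170.8] [180.   0.  10.] gap 85.1 F [-0.1  0.1 -0.3] j6 152
need units (target-yaw axes) dx 8.027 dy 13.206 dz 0.015 turn -0.0001
```

```bash

python3 -m jog '[[[0.5,0.9,0,0,0,0,1],[0.55,0.94,0,0,0,0,1],[0.55,0.94,0,0,0,0,1],[0.55,0.94,0,0,0,0,1],[0.55,0.94,0,0,0,0,1],[0.55,0.94,0,0,0,0,1],[0.55,0.94,0,0,0,0,1],[0.55,0.94,0,0,0,0,1],[0.55,0.94,0,0,0,0,1],[0.55,0.94,0,0,0,0,1],[0.55,0.94,0,0,0,0,1],[0.55,0.94,0,0,0,0,1]]]'
python3 -m jog '[[[0.55,0.94,0,0,0,0,1],[0.55,0.94,0,0,0,0,1],[0.377,0.086,0,0,0,0,1],[0,0,0,0,0,0,1],[0,0,0,0,0,0,1]]]'
cat > look.py <<'E'
import sys
from h import *
# look.py name col zt
p=camera_params("wrist"); im,d=snapshot("wrist"); cv2.imwrite(f"pics/{sys.argv[1]}.png",im[:,:,::-1])
for a in sys.argv[2:]:
    c,z=a.split(":"); find(p,im,d,c,float(z))
E
python3 look.py w1 green:24; python3 rel.py 650 2.5 170 10
```

```text
time: 3.6
tool_pos: [560.2, 84.5, 171.2]
tcp_rot: [-180.0, -0.0, 10.0]
ft_force: [1.2, 0.4, -0.6]
finger_gap: 85.2
time: 4.22
tool_pos: [648.2, 2.4, 170.8]
tcp_rot: [-180.0, 0.1, 10.0]
ft_force: [-0.7, 0.3, 0.2]
finger_gap: 85.7
green px [330. 214.] xy 650.6 0.1 size 119 x 63 yaw 10.3 z 23.4
t 4.3 tcp [648.1   2.6 171. ] [-1.8e+02  1.0e-01  1.0e+01] gap 85.6 F [0.3 0.2 0.1] j6 76
need units (target-yaw axes) dx 0.037 dy 0.008 dz 0.020 turn -0.0001
```

View pics/w1.png

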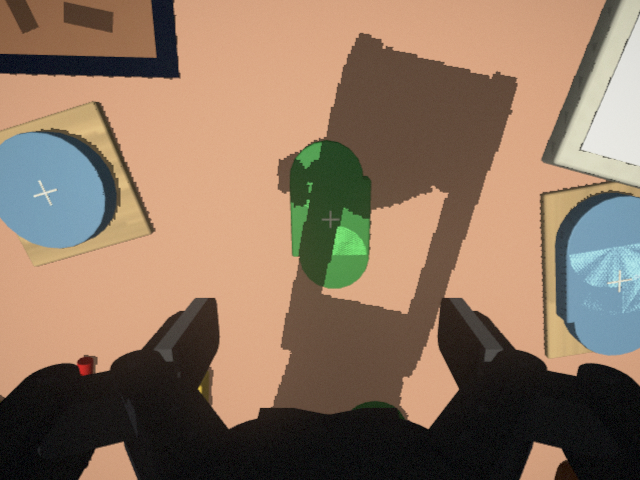

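Wrist view: long green at about (330,216), its cross at (330,219), between the open fingers' tips (205,325) and (455,325), with nothing in the way. Both blue bases are visible at the edges. I compute the cross position before going down.

```bash
python3 -c "
from h import *
p=camera_params('wrist');print(ray(p,[(330,219)],24),ray(p,[(45,193),(620,282)],26))
p=camera_params('top');print(ray(p,[(360.5,151.5),(402.5,258.5),(302,251.5),(518.5,280)],24),ray(p,[(248.5,157),(485.5,157)],26))"
```

```text
[[6.49783804e+02 2.10811406e-01 2.40000000e+01]] [[ 632.2375909   222.07087082   26.        ]
 [ 639.10971152 -247.48993341   26.        ]]
[[ 646.43904917    1.5754257    24.        ]
 [ 434.52193362  -80.67621174   24.        ]
 [ 445.33327949  113.58082394   24.        ]
 [ 396.5941377  -300.8390413    24.        ]] [[ 632.51668847  224.06831582   26.        ]
 [ 636.88514859 -243.7136001    26.        ]]
```

```bash

python3 -m jog '[[[0.033,0.055,0.6,0,0,0,1],[0,0,0.8,0,0,0,1],[0,0,0.8,0,0,0,1],[0,0,0.7,0,0,0,1],[0,0,0.4,0,0,0,1],[0,0,0,0,0,0,1],[0,0,0,0,0,0,0.5],[0,0,0,0,0,0,0.5],[0,0,0,0,0,0,0.5],[0,0,0,0,0,0,0.5],[0,0,0,0,0,0,0.5]]]' 60
python3 rel.py 650 0 4 10
```

```text
time: 5.65
tool_pos: [653.2, -0.7, 9.2]
tcp_rot: [179.9, -0.2, 9.9]
ft_force: [-0.5, 0.9, 6.8]
finger_gap: 61.8
t 5.7 tcp [653.2  -0.7   9.2] [179.9  -0.2   9.9] gap 61.8 F [-0.5  0.9  6.8] j6 76
need units (target-yaw axes) dx -0.060 dy -0.024 dz 0.104 turn -0.0003
```

```bash

python3 -m jog '[[[0,0,-0.2,0,0,0,0.5],[0,0,-0.5,0,0,0,0.5],[0,0,-0.8,0,0,0,0.5],[0,0,-0.8,0,0,0,0.5],[0,0,-0.4,0,0,0,0.5],[0,0,0,0,0,0,0.5]]]'
python3 - <<'E'
from h import *
p=camera_params("top"); im,d=snapshot("top"); find(p,im,d,"blue",26)
E
python3 look.py w2 blue:26; python3 rel.py 637 -245.5 140 20
```

```text
time: 6.4
tool_pos: [652.3, -0.7, 143.4]
tcp_rot: [179.9, -0.2, 9.9]
ft_force: [-0.2, -0.5, -1.4]
finger_gap: 62.4
blue px [248. 158.] xy 631.7 225.0 size 88 x 88 yaw -89.4 z 25.2
blue px [485. 157.] xy 638.1 -241.5 size 143 x 85 yaw 19.6 z 24.7
blue px [614. 291.] xy 632.3 -221.4 size 146 x 45 yaw 23.0 z 25.6
blue px [ 33. 201.] xy 632.6 200.1 size 91 x 57 yaw -3.8 z 25.0
t 6.5 tcp [ 6.502e+02 -5.000e-01  1.397e+02] [-1.8e+02  1.0e-01  9.9e+00] gap 62.0 F [-0.   0.3 -1.8] j6 76
need units (target-yaw axes) dx -1.924 dy 4.514 dz -0.007 turn -0.0281
```

View pics/w2.png

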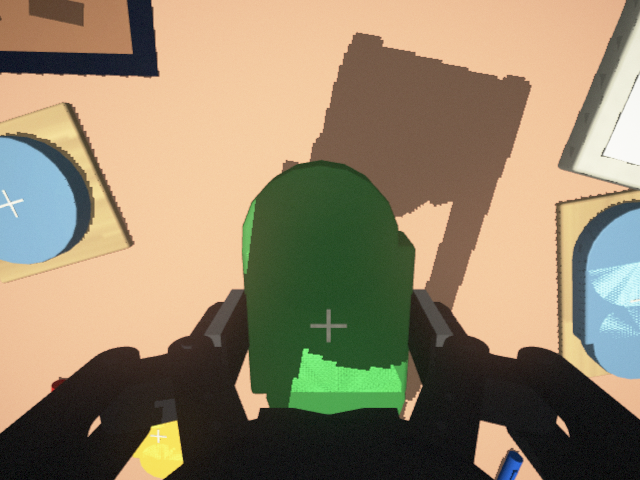

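The long green layer is held level and centred between the pads, cross at (329,326). The round base's cross is at (10,204), and the long base is at the right edge. I check the part's height in the hand from depth.

```bash

python3 - <<'E'
from h import *
p=camera_params("wrist"); im,d=snapshot("wrist"); W=world(p,d)
for u,v in((329,326),(300,250),(340,200),(380,300),(270,300)): print(W[v,u].round(1))
print(telemetry.sense()["tool_pos"])
E
python3 -m jog '[[[-0.2,0.5,0,0,0,0,0.5],[-0.35,0.8,0,0,0,0,0.5],[-0.35,0.8,0,0,0,0,0.5],[-0.35,0.8,0,0,0,0,0.5],[-0.3,0.8,0,0,0,-0.014,0.5],[-0.2,0.4,0,0,0,-0.0135,0.5],[0,0,0,0,0,0,0.5],[0,0,0,0,0,0,0.5]]]'
python3 look.py w3 blue:26
python3 rel.py 638 -245 140 20
```

```text
[648.   -2.2 154.7]
[675.9  13.4 153.5]
[696.6   2.5 154.3]
[661.4 -19.4 153.2]
[654.7  21.5 154.1]
[ 6.49726869e+02 -4.93630427e-01  1.38897751e+02]
time: 7.55
tool_pos: [601.3, -217.1, 139.6]
tcp_rot: [-179.9, 0.1, 19.7]
ft_force: [1.2, -1.2, -0.4]
finger_gap: 62.1
blue px [399. 173.] xy 655.6 -255.4 size 134 x 75 yaw 56.8 z 25.4
t 7.6 tcp [ 601.6 -216.8  140. ] [-1.799e+02  1.000e-01  1.980e+01] gap 62.0 F [-0.2  0.1 -0.5] j6 46
need units (target-yaw axes) dx 0.491 dy 0.778 dz 0.001 turn -0.0006
```

```bash

python3 -m jog '[[[0.26,0.393,0,0,0,0,0.5],[0.3,0.4,0.2,0,0,0,0.5],[0,0,0.6,0,0,0,0.5],[0,0,0.6,0,0,0,0.5],[0,0,0.4,0,0,0,0.5],[0,0,0.2,0,0,0,0.5],[0,0,0,0,0,0,0.5],[0,0,0,0,0,0,0.5]]]'
python3 rel.py 641.4 -244.5 35 20
```

```text
time: 8.6
tool_pos: [642.7, -246.2, 42.9]
tcp_rot: [179.9, -0.1, 19.8]
ft_force: [0.6, -0.1, -0.6]
finger_gap: 62.0
t 8.6 tcp [ 642.7 -246.2   42.9] [ 1.799e+02 -1.000e-01  1.980e+01] gap 62.0 F [ 0.6 -0.1 -0.6] j6 45
need units (target-yaw axes) dx -0.013 dy -0.042 dz 0.158 turn -0.0006
```

```bash

python3 -m jog '[[[0,0,0.08,0,0,0,0.5],[0,0,0,0,0,0,0.5],[0,0,0,0,0,0,0.5]]]'
python3 rel.py 641.4 -244.5 35 20
```

```text
time: 8.98
tool_pos: [641.8, -245.9, 37.5]
tcp_rot: [180.0, -0.0, 19.8]
ft_force: [0.4, -0.8, -0.6]
finger_gap: 62.2
t 9.0 tcp [ 641.8 -245.9   37.5] [180.   -0.   19.8] gap 62.2 F [ 0.4 -0.8 -0.6] j6 45
need units (target-yaw axes) dx 0.003 dy -0.029 dz 0.050 turn -0.0006
```

```bash

python3 -m jog '[[[0,0,0.04,0,0,0,0.5],[0,0,0,0,0,0,0.5],[0,0,0,0,0,0,1],[0,0,0,0,0,0,1],[0,0,0,0,0,0,1],[0,0,-0.1,0,0,0,1],[0,0,-0.5,0,0,0,1],[0,0,-0.8,0,0,0,1],[0,0,-0.8,0,0,0,1],[-0.5,0,-0.5,0,0,0,1],[-0.5,0,0,0,0,0,1],[0,0,0,0,0,0,1]]]'
python3 look.py w4 green:50 blue:26
python3 rel.py 435.6 -80 160 20
```

```text
time: 10.48
tool_pos: [593.9, -263.6, 171.4]
tcp_rot: [179.9, -0.0, 19.7]
ft_force: [0.4, -0.0, -0.6]
finger_gap: 85.7
green px [327. 156.] xy 639.9 -247.5 size 119 x 63 yaw 19.9 z 49.4
blue px [326. 153.] xy 640.4 -246.0 size 143 x 84 yaw 20.5 z 25.3
t 10.5 tcp [ 594.5 -263.   170.9] [180.   -0.   19.7] gap 85.5 F [ 0.4 -0.3 -0.7] j6 42
need units (target-yaw axes) dx -1.734 dy -4.527 dz 0.217 turn -0.0007
```

View pics/w4.png

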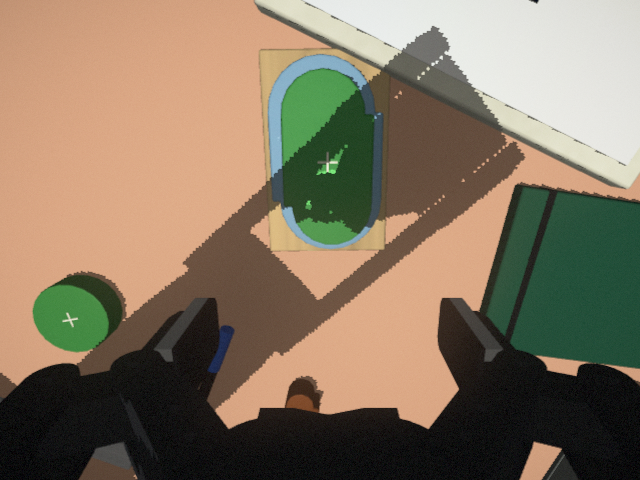

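Long green lies on its base at (327,156). It is centred to within about 2 mm and 0.6°, and its top is at z 49.4. Next is the round green layer, seen here at (70,320).

```bash

python3 -m jog '[[[-0.2,-0.5,0,0,0,0,1],[-0.34,-0.9,0.1,0,0,0,1],[-0.34,-0.9,0.1,0,0,0,1],[-0.34,-0.9,0.1,0,0,0,1],[-0.34,-0.9,0.1,0,0,0,1],[-0.14,-0.37,0,0,0,0,1],[0,0,0,0,0,0,1],[0,0,0,0,0,0,1]]]'
python3 look.py w5 green:24
python3 rel.py 438 -82 5 20
```

```text
time: 11.52
tool_pos: [440.0, -81.6, 150.7]
tcp_rot: [180.0, -0.0, 19.8]
ft_force: [0.2, -0.3, -0.3]
finger_gap: 85.7
green px [327. 230.] xy 436.5 -82.9 size 65 x 63 yaw 21.6 z 23.4
green px [629. 102.] xy 591.6 -247.0 size 29 x 6 yaw 48.0 z 29.2
green px [626.  40.] xy 624.1 -223.7 size 49 x 4 yaw 20.4 z 29.1
t 11.6 tcp [439.9 -81.7 150.6] [180.   -0.   19.8] gap 85.6 F [-0.1  0.2  0.6] j6 53
need units (target-yaw axes) dx -0.038 dy -0.008 dz 2.912 turn -0.0006
```

```bash

python3 -m jog '[[[-0.07,0,0.5,0,0,0,1],[0,0,0.8,0,0,0,1],[0,0,0.8,0,0,0,1],[0,0,0.5,0,0,0,1],[0,0,0.25,0,0,0,1],[0,0,0,0,0,0,1],[0,0,0,0,0,0,0.5],[0,0,0,0,0,0,0.5],[0,0,0,0,0,0,0.5],[0,0,0,0,0,0,0.5]]]' 60
python3 rel.py 436.5 -82.7 5 20
python3 -m jog '[[[0,0,-0.2,0,0,0,0.5],[0,0,-0.5,0,0,0,0.5],[0,0,-0.8,0,0,0,0.5],[0,0,-0.8,0,0,0,0.5],[0,0,-0.4,0,0,0,0.5],[0,0,0,0,0,0,0.5],[0,0,0,0,0,0,0.5]]]'
cat > held.py <<'E'
import sys
from h import *
from scipy.spatial.transform import Rotation as R
# held.py col : where is the held part's top relative to the tool (tool axes), from depth and the outline
s=telemetry.sense(); p=camera_params("wrist"); im,d=snapshot("wrist"); W=world(p,d)
m=cv2.inRange(cv2.cvtColor(im,cv2.COLOR_RGB2HSV),*HSV[sys.argv[1]]); z=W[...,2]; z=z[(m>0)&(d>0)&(z>60)]
zt=np.percentile(z,75); print("held top z %.1f, bottom below tcp by %.1f"%(zt,s["tool_pos"][2]-zt+24))
m=cv2.morphologyEx(m,cv2.MORPH_CLOSE,np.ones((9,9),np.uint8))
for r in find(p,im,d,sys.argv[1],zt,tol=6,minpix=500):
    y=np.radians(s["tcp_rot"][2]); v=np.array(r[:2])-s["tool_pos"][:2]
    print("offset in tool x %.1f y %.1f"%(np.cos(y)*v[0]+np.sin(y)*v[1],np.sin(y)*v[0]-np.cos(y)*v[1]))
E
python3 held.py green; python3 rel.py 633 222.5 140 20
```

```text
time: 12.82
tool_pos: [437.2, -83.0, 9.9]
tcp_rot: [179.9, -0.1, 19.8]
ft_force: [-4.2, -0.5, 7.8]
finger_gap: 63.4
t 12.8 tcp [437.2 -83.    9.9] [ 1.799e+02 -1.000e-01  1.980e+01] gap 63.4 F [-4.2 -0.5  7.8] j6 53
need units (target-yaw axes) dx -0.011 dy -0.011 dz 0.098 turn -0.0006
time: 13.7
tool_pos: [435.4, -82.3, 142.2]
tcp_rot: [-180.0, 0.0, 19.8]
ft_force: [0.1, -0.0, -0.5]
finger_gap: 63.5
held top z 155.9, bottom below tcp by 10.3
green px [328. 311.] xy 435.7 -83.0 size 66 x 63 yaw 19.8 z 155.6
offset in tool x 0.1 y 0.7
t 13.8 tcp [435.  -82.2 141.7] [-1.799e+02  1.000e-01  1.980e+01] gap 63.3 F [ 0.7 -0.2 -1.5] j6 53
need units (target-yaw axes) dx 5.805 dy -4.372 dz 0.034 turn -0.0006
```

```bash

python3 -m jog '[[[0.31,-0.23,0,0,0,0,0.5],[0.7,-0.53,0,0,0,0,0.5],[0.7,-0.53,0,0,0,0,0.5],[0.7,-0.53,0,0,0,0,0.5],[0.7,-0.53,0,0,0,0,0.5],[0.7,-0.53,0,0,0,0,0.5],[0.7,-0.53,0,0,0,0,0.5],[0.7,-0.53,0,0,0,0,0.5],[0.6,-0.43,0,0,0,0,0.5],[0,0,0,0,0,0,0.5],[0,0,0,0,0,0,0.5]]]'
python3 look.py w6 blue:26
python3 rel.py 633.4 222.2 37 20
```

```text
time: 15.12
tool_pos: [634.1, 221.0, 140.9]
tcp_rot: [180.0, 0.2, 19.8]
ft_force: [-0.3, -0.3, -0.8]
finger_gap: 63.0
blue px [318. 210.] xy 647.7 229.0 size 89 x 59 yaw -67.1 z 25.4
t 15.2 tcp [634.2 220.7 141.4] [1.80e+02 1.00e-01 1.98e+01] gap 62.8 F [-0.   0.6 -0.4] j6 85
need units (target-yaw axes) dx -0.005 dy -0.034 dz 2.089 turn -0.0006
```

```bash

python3 -m jog '[[[0,-0.035,0.3,0,0,0,0.5],[0,0,0.6,0,0,0,0.5],[0,0,0.6,0,0,0,0.5],[0,0,0.4,0,0,0,0.5],[0,0,0.15,0,0,0,0.5],[0,0,0.03,0,0,0,0.5],[0,0,0,0,0,0,0.5],[0,0,0,0,0,0,0.5]]]'
python3 rel.py 633.4 222.4 36.5 20
```

```text
time: 16.18
tool_pos: [635.4, 223.4, 40.1]
tcp_rot: [180.0, -0.1, 19.8]
ft_force: [0.7, -0.2, -0.7]
finger_gap: 63.3
t 16.2 tcp [635.4 223.4  40.1] [ 1.80e+02 -1.00e-01  1.98e+01] gap 63.3 F [ 0.7 -0.2 -0.7] j6 85
need units (target-yaw axes) dx -0.045 dy 0.005 dz 0.073 turn -0.0006
```

```bash

python3 -m jog '[[[-0.03,0,0.05,0,0,0,0.5],[0,0,0,0,0,0,0.5],[0,0,0,0,0,0,1],[0,0,0,0,0,0,1],[0,0,0,0,0,0,1],[0,0,-0.1,0,0,0,1],[0,0,-0.5,0,0,0,1],[0,0,-0.8,0,0,0,1],[0,0,-0.8,0,0,0,1],[-0.5,0,-0.4,0,0,0,1],[-0.5,0,0,0,0,0,1],[0,0,0,0,0,0,1]]]'
python3 look.py w7 green:50 blue:26
python3 rel.py 448 111 150 1.5
```

```text
time: 17.68
tool_pos: [585.3, 205.5, 167.1]
tcp_rot: [180.0, -0.0, 19.8]
ft_force: [0.4, 0.5, -0.4]
finger_gap: 85.5
green px [328. 159.] xy 632.4 221.2 size 64 x 64 yaw -70.2 z 49.4
blue px [327. 155.] xy 634.0 222.5 size 89 x 88 yaw 77.1 z 25.3
t 17.7 tcp [586.  205.7 166.9] [180.   -0.   19.8] gap 85.6 F [0.8 0.7 0.1] j6 85
need units (target-yaw axes) dx -2.808 dy 1.821 dz 0.337 turn 0.0508
```

View pics/w7.png

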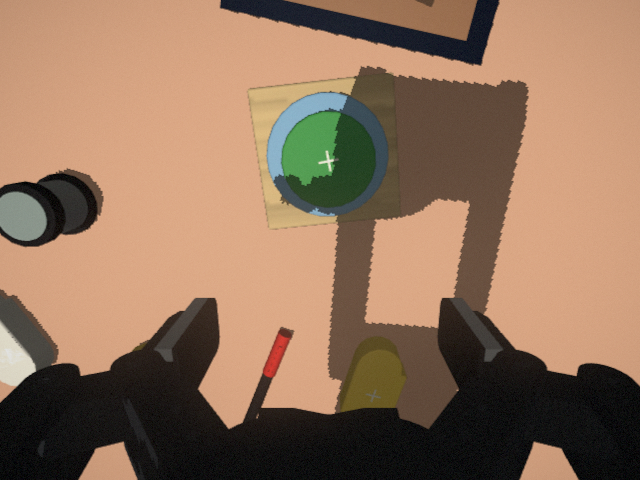

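Round green lies on its base at (328,159), about 2 mm off centre, top at z 49.4. Step 1 looks met. The long yellow is at (374,397), clear of the red pen at (280,350).

```bash

python3 -m jog '[[[0,0,0,0,0,0.0254,1],[0,0,0,0,0,0.0254,1],[-0.3,0.2,0,0,0,0,1],[-0.6,0.4,0.1,0,0,0,1],[-0.7,0.45,0.1,0,0,0,1],[-0.7,0.45,0.1,0,0,0,1],[-0.5,0.32,0.04,0,0,0,1],[0,0,0,0,0,0,1],[0,0,0,0,0,0,1]]]'
python3 look.py w8 yellow:24
python3 rel.py 448 111 6 1.5
```

```text
time: 18.85
tool_pos: [449.7, 111.4, 149.9]
tcp_rot: [-180.0, -0.1, 1.5]
ft_force: [0.3, 0.7, 0.4]
finger_gap: 85.3
yellow px [ 72. 290.] xy 393.3 309.6 size 51 x 46 yaw -62.8 z 23.0
yellow px [327. 228.] xy 447.3 111.1 size 94 x 47 yaw 3.6 z 23.4
t 18.9 tcp [449.7 111.5 149.8] [-1.8e+02 -1.0e-01  1.5e+00] gap 85.3 F [ 0.4  0.2 -0. ] j6 96
need units (target-yaw axes) dx -0.034 dy 0.009 dz 2.877 turn 0.0000
```

View pics/w8.png

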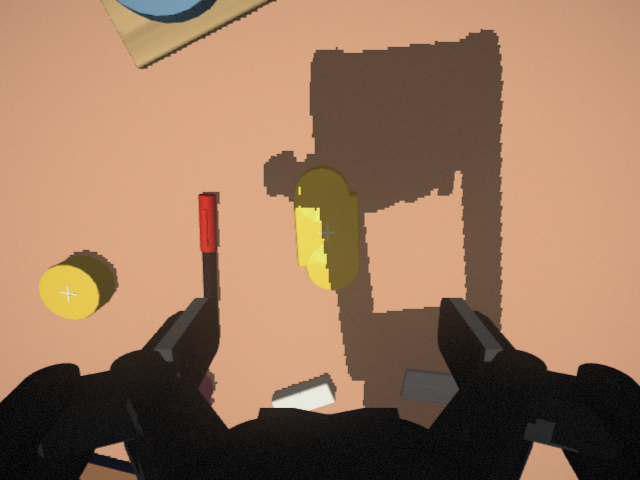

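Long yellow at (327,228). The red pen at (208,250) is about 90 mm to the side, clear of the fingers. Round yellow is at (70,290). Going down.

```bash

python3 -m jog '[[[-0.045,0.01,0.5,0,0,-0.003,1],[0,0,0.8,0,0,0,1],[0,0,0.8,0,0,0,1],[0,0,0.5,0,0,0,1],[0,0,0.24,0,0,0,1],[0,0,0,0,0,0,1],[0,0,0,0,0,0,0.3],[0,0,0,0,0,0,0.3],[0,0,0,0,0,0,0.3],[0,0,0,0,0,0,0.3],[0,0,0,0,0,0,0.3]]]' 60
python3 rel.py 447 111 5 1.5
python3 -m jog '[[[0,0,-0.2,0,0,0,0.3],[0,0,-0.5,0,0,0,0.3],[0,0,-0.8,0,0,0,0.3],[0,0,-0.8,0,0,0,0.3],[0,0,-0.8,0,0,0,0.3],[0,0,0,0,0,0,0.3],[0,0,0,0,0,0,0.3]]]'
python3 held.py yellow; python3 rel.py 640.4 -246 160 20
```

```text
time: 20.27
tool_pos: [447.7, 110.7, 8.9]
tcp_rot: [-180.0, -0.2, 2.6]
ft_force: [-0.1, 0.3, 6.4]
finger_gap: 46.5
t 20.3 tcp [447.7 110.7   8.9] [-180.    -0.2    2.6] gap 46.5 F [-0.1  0.3  6.4] j6 95
need units (target-yaw axes) dx -0.013 dy -0.006 dz 0.077 turn 0.0030
time: 21.15
tool_pos: [446.0, 110.5, 162.1]
tcp_rot: [180.0, 0.0, 2.6]
ft_force: [0.3, -1.1, -1.8]
finger_gap: 46.4
held top z 176.9, bottom below tcp by 9.2
yellow px [328. 308.] xy 448.4 109.6 size 91 x 47 yaw 3.1 z 176.5
offset in tool x 2.4 y 0.9
t 21.2 tcp [445.4 110.4 161.2] [1.8e+02 1.0e-01 2.6e+00] gap 46.7 F [ 0.   0.1 -1.2] j6 95
need units (target-yaw axes) dx 1.227 dy 8.032 dz 0.025 turn -0.0484
```

```bash

python3 -m jog '[[[0,0,0,0,0,-0.0242,0.3],[0,0,0,0,0,-0.0242,0.3],[0.05,0.42,0,0,0,0,0.3],[0.12,0.8,0,0,0,0,0.3],[0.14,0.9,0,0,0,0,0.3],[0.14,0.9,0,0,0,0,0.3],[0.14,0.9,0,0,0,0,0.3],[0.14,0.9,0,0,0,0,0.3],[0.14,0.9,0,0,0,0,0.3],[0.14,0.9,0,0,0,0,0.3],[0.12,0.8,0,0,0,0,0.3],[0.08,0.6,0,0,0,0,0.3]]]'
python3 -m jog '[[[0,0,0,0,0,0,0.3],[0,0,0,0,0,0,0.3]]]'
python3 look.py w9 green:50 blue:26
python3 rel.py 639.4 -246 60 20
```

```text
time: 22.7
tool_pos: [639.6, -246.8, 159.5]
tcp_rot: [-179.8, 0.2, 20.0]
ft_force: [0.3, -0.2, -1.3]
finger_gap: 46.5
time: 22.95
tool_pos: [639.3, -244.7, 160.5]
tcp_rot: [-179.9, 0.1, 20.0]
ft_force: [-0.6, 0.4, -1.3]
finger_gap: 46.6
green px [338. 186.] xy 673.1 -242.5 size 73 x 48 yaw 87.3 z 49.4
blue px [334. 173.] xy 673.5 -238.5 size 92 x 73 yaw -82.4 z 25.3
t 23.0 tcp [ 639.5 -244.4  161. ] [-1.799e+02  1.000e-01  2.000e+01] gap 46.4 F [-1.2  0.  -0.7] j6 45
need units (target-yaw axes) dx -0.012 dy 0.029 dz 2.020 turn 0.0001
```

```bash

python3 -m jog '[[[-0.01,0.03,0.3,0,0,0,0.3],[0,0,0.6,0,0,0,0.3],[0,0,0.6,0,0,0,0.3],[0,0,0.35,0,0,0,0.3],[0,0,0.12,0,0,0,0.3],[0,0,0,0,0,0,0.3],[0,0,0,0,0,0,0.3],[0,0,0,0,0,0,0.3],[0,0,0,0,0,0,0.3]]]'
python3 rel.py 639.4 -246 60 20
```

```text
time: 24.12
tool_pos: [640.7, -247.4, 64.5]
tcp_rot: [180.0, -0.0, 20.0]
ft_force: [0.2, -0.2, -1.1]
finger_gap: 46.2
t 24.1 tcp [ 640.7 -247.4   64.5] [180.  -0.  20.] gap 46.2 F [ 0.2 -0.2 -1.1] j6 45
need units (target-yaw axes) dx -0.015 dy -0.035 dz 0.091 turn 0.0000
```

```bash

python3 -m jog '[[[0,-0.02,0.08,0,0,0,0.3],[0,0,0,0,0,0,0.3],[0,0,0,0,0,0,0.3],[0,0,0,0,0,0,0.3]]]'
python3 -m jog '[[[0,0,0,0,0,0,0.75],[0,0,0,0,0,0,0.75],[0,0,0,0,0,0,0.75],[0,0,-0.1,0,0,0,0.75],[0,0,-0.5,0,0,0,1],[0,0,-0.8,0,0,0,1],[0,0,-0.7,0,0,0,1],[-0.5,0,-0.2,0,0,0,1],[-0.5,0,0,0,0,0,1],[0,0,0,0,0,0,1],[0,0,0,0,0,0,1]]]'
python3 look.py w10 yellow:74 green:50 blue:26
python3 rel.py 394 311 150 40
```

```text
time: 24.62
tool_pos: [640.0, -246.3, 59.8]
tcp_rot: [180.0, -0.0, 20.0]
ft_force: [-0.1, 0.9, -1.2]
finger_gap: 46.3
time: 26.0
tool_pos: [593.4, -263.2, 175.1]
tcp_rot: [180.0, -0.0, 20.0]
ft_force: [-0.6, 0.3, -0.4]
finger_gap: 85.2
yellow px [328. 161.] xy 639.0 -247.8 size 94 x 47 yaw 20.8 z 73.4
green px [328. 157.] xy 639.8 -247.6 size 119 x 63 yaw 19.8 z 49.3
blue px [327. 153.] xy 640.4 -246.1 size 142 x 84 yaw 20.6 z 25.3
t 26.1 tcp [ 593.5 -263.1  174.9] [180.  -0.  20.] gap 85.2 F [-0.8 -0.2  0. ] j6 42
need units (target-yaw axes) dx 4.323 dy -11.361 dz 0.498 turn -0.0555
```

View pics/w10.png

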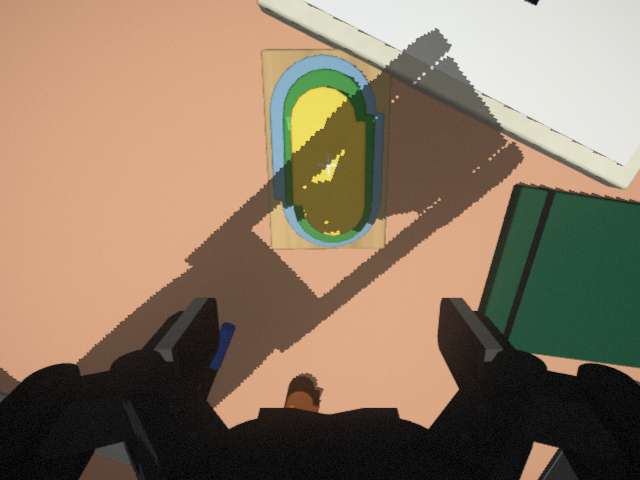

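Long yellow lies on green at (328,161), about 2 mm off and within 1°, top at z 73.4. On to the round yellow.

```bash

python3 -m jog '[[[0,-0.5,0,0,0,0,1],[0.015,-0.95,0.05,0,0,0,1],[0.015,-0.95,0.05,0,0,0,1],[0.015,-0.95,0.05,0,0,0,1],[0.015,-0.95,0.05,0,0,0,1],[0.015,-0.95,0.05,0,0,0,1],[0.015,-0.95,0.05,0,0,0,1],[0.015,-0.95,0.05,0,0,0,1],[0.015,-0.95,0.05,0,0,0,1],[0.015,-0.95,0.05,0,0,0,1],[0.015,-0.95,0.05,0,0,0,1],[0.015,-0.95,0,0,0,0,1]]]'
python3 -m jog '[[[0.015,-0.85,0,0,0,0,1],[0,-0.35,0,0,0,0,1],[0,0,0,0,0,0,1],[0,0,0,0,0,0,1]]]'
python3 look.py w11 yellow:24
python3 rel.py 394 311 6 20
```

```text
time: 27.55
tool_pos: [412.8, 256.0, 149.8]
tcp_rot: [-180.0, -0.0, 20.0]
ft_force: [0.2, -0.3, 0.6]
finger_gap: 85.5
time: 28.05
tool_pos: [394.0, 309.8, 149.7]
tcp_rot: [180.0, 0.0, 20.0]
ft_force: [0.7, -0.1, -0.3]
finger_gap: 85.9
yellow px [322. 227.] xy 392.6 313.5 size 47 x 46 yaw 20.0 z 23.4
t 28.1 tcp [394.1 309.6 149.7] [180.    0.   19.9] gap 85.5 F [-0.4 -1.2 -0.4] j6 102
need units (target-yaw axes) dx 0.007 dy -0.027 dz 2.874 turn -0.0001
```

View pics/w11.png

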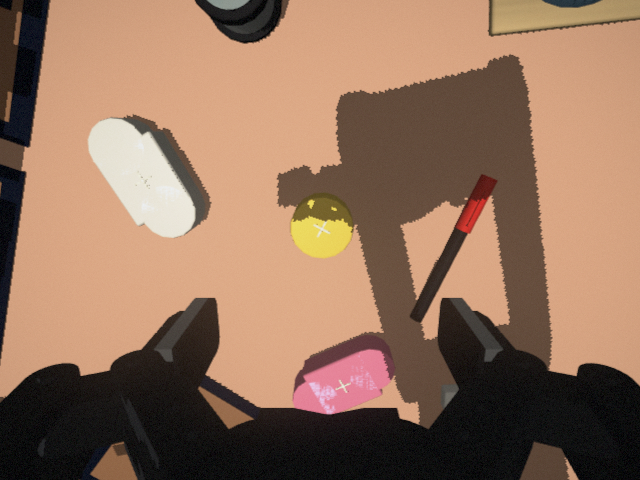

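Round yellow at (322,227). White decoy (145,180), pink decoy (343,385) and red pen (455,250) are all clear of the finger tracks (about columns 250 to 394).

```bash

python3 -m jog '[[[0,-0.08,0.5,0,0,0,1],[0,0,0.8,0,0,0,1],[0,0,0.8,0,0,0,1],[0,0,0.5,0,0,0,1],[0,0,0.24,0,0,0,1],[0,0,0,0,0,0,1],[0,0,0,0,0,0,0.3],[0,0,0,0,0,0,0.3],[0,0,0,0,0,0,0.3],[0,0,0,0,0,0,0.3],[0,0,0,0,0,0,0.3]]]' 60
python3 rel.py 392.6 313.5 5 20
python3 -m jog '[[[0,0,-0.2,0,0,0,0.3],[0,0,-0.5,0,0,0,0.3],[0,0,-0.8,0,0,0,0.3],[0,0,-0.8,0,0,0,0.3],[0,0,-0.8,0,0,0,0.3],[0,0,0,0,0,0,0.3],[0,0,0,0,0,0,0.3]]]'
python3 held.py yellow; python3 rel.py 633.4 222 160 20
```

```text
time: 29.48
tool_pos: [393.4, 315.0, 9.6]
tcp_rot: [-180.0, -0.1, 20.0]
ft_force: [-1.4, -1.8, 8.1]
finger_gap: 45.6
t 29.5 tcp [393.4 315.    9.6] [-1.8e+02 -1.0e-01  2.0e+01] gap 45.6 F [-1.4 -1.8  8.1] j6 103
need units (target-yaw axes) dx -0.026 dy 0.023 dz 0.092 turn 0.0001
time: 30.35
tool_pos: [392.1, 314.3, 162.8]
tcp_rot: [-180.0, -0.0, 20.0]
ft_force: [-0.2, -0.5, -0.6]
finger_gap: 45.7
held top z 176.9, bottom below tcp by 9.9
yellow px [329. 317.] xy 392.2 313.7 size 48 x 45 yaw 22.6 z 176.6
offset in tool x -0.1 y 0.6
t 30.4 tcp [391.6 314.  161.9] [1.8e+02 1.0e-01 2.0e+01] gap 45.6 F [ 0.3  0.  -0.7] j6 103
need units (target-yaw axes) dx 3.915 dy 3.382 dz 0.039 turn 0.0000
```

```bash

python3 -m jog '[[[0.3,0.26,0,0,0,0,0.3],[0.62,0.53,0,0,0,0,0.3],[0.62,0.53,0,0,0,0,0.3],[0.62,0.53,0,0,0,0,0.3],[0.62,0.53,0,0,0,0,0.3],[0.62,0.53,0,0,0,0,0.3],[0.51,0.46,0,0,0,0,0.3],[0,0,0.3,0,0,0,0.3],[0,0,0.6,0,0,0,0.3],[0,0,0.5,0,0,0,0.3],[0,0,0,0,0,0,0.3],[0,0,0,0,0,0,0.3]]]'
python3 rel.py 633.4 222 60.5 20
```

```text
time: 31.9
tool_pos: [633.6, 222.9, 93.0]
tcp_rot: [-180.0, 0.0, 20.0]
ft_force: [-0.7, 0.3, 1.0]
finger_gap: 45.7
t 31.9 tcp [633.6 222.9  93. ] [-180.    0.   20.] gap 45.7 F [-0.7  0.3  1. ] j6 85
need units (target-yaw axes) dx -0.009 dy 0.016 dz 0.650 turn 0.0000
```

```bash

python3 -m jog '[[[0,0.01,0.3,0,0,0,0.3],[0,0,0.2,0,0,0,0.3],[0,0,0.1,0,0,0,0.3],[0,0,0,0,0,0,0.3],[0,0,0,0,0,0,0.3],[0,0,0,0,0,0,0.3]]]'
python3 rel.py 633.4 222 60.5 20
```

```text
time: 32.65
tool_pos: [634.1, 222.5, 63.3]
tcp_rot: [180.0, -0.0, 20.0]
ft_force: [0.3, 0.6, -0.0]
finger_gap: 45.4
t 32.6 tcp [634.1 222.5  63.3] [180.  -0.  20.] gap 45.4 F [ 0.3  0.6 -0. ] j6 85
need units (target-yaw axes) dx -0.017 dy 0.005 dz 0.057 turn 0.0000
```

```bash

python3 -m jog '[[[0,0,0.05,0,0,0,0.3],[0,0,0,0,0,0,0.3],[0,0,0,0,0,0,0.3]]]'
python3 -m jog '[[[0,0,0,0,0,0,0.75],[0,0,0,0,0,0,0.75],[0,0,0,0,0,0,0.75],[0,0,-0.1,0,0,0,0.75],[0,0,-0.5,0,0,0,1],[0,0,-0.8,0,0,0,1],[0,0,-0.7,0,0,0,1],[-0.5,0,-0.2,0,0,0,1],[-0.5,0,0,0,0,0,1],[0,0,0,0,0,0,1],[0,0,0,0,0,0,1]]]'
python3 look.py w12 yellow:74 green:50 blue:26
python3 rel.py 400 -304 150 7.5
```

```text
time: 33.02
tool_pos: [633.7, 222.4, 60.2]
tcp_rot: [-180.0, 0.0, 20.0]
ft_force: [0.8, 0.4, 0.4]
finger_gap: 45.7
time: 34.4
tool_pos: [587.3, 205.5, 175.7]
tcp_rot: [180.0, -0.1, 20.0]
ft_force: [0.5, 0.1, -0.2]
finger_gap: 85.4
yellow px [328. 165.] xy 632.3 220.7 size 47 x 46 yaw 20.0 z 73.3
green px [327. 160.] xy 632.2 221.7 size 64 x 63 yaw -70.0 z 49.3
blue px [321. 211.] xy 592.4 212.8 size 27 x 6 yaw -73.6 z 25.3
blue px [331. 147.] xy 639.2 223.0 size 90 x 77 yaw -86.6 z 25.4
t 34.5 tcp [587.4 205.5 175.5] [180.  -0.  20.] gap 85.9 F [-0.3  1.1 -0.3] j6 85
need units (target-yaw axes) dx -5.046 dy 9.614 dz 0.511 turn 0.0347
```

View pics/w12.png

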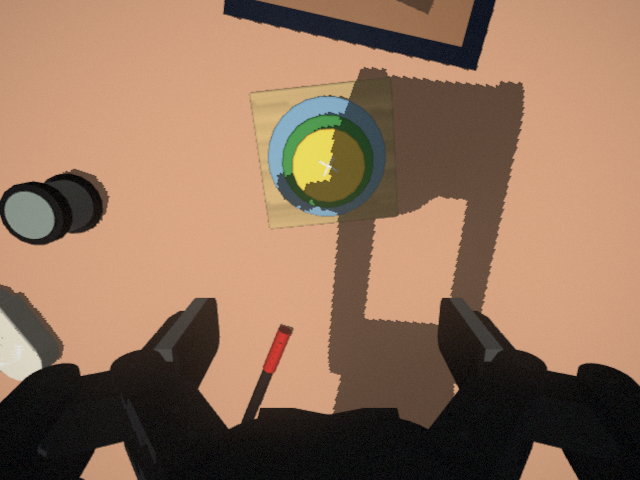

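Round yellow lies on green at (328,165), about 2.5 mm off centre, top at z 73.3. On to the brown layer.

```bash

python3 -m jog '[[[0,0,0,0,0,0.0175,1],[0,0,0,0,0,0.0172,1],[-0.23,0.43,0,0,0,0,1],[-0.46,0.88,0.05,0,0,0,1],[-0.46,0.88,0.05,0,0,0,1],[-0.46,0.88,0.05,0,0,0,1],[-0.46,0.88,0.05,0,0,0,1],[-0.46,0.88,0.05,0,0,0,1],[-0.46,0.88,0.05,0,0,0,1],[-0.46,0.88,0.05,0,0,0,1],[-0.46,0.88,0.05,0,0,0,1],[-0.46,0.88,0.05,0,0,0,1]]]'
python3 -m jog '[[[-0.46,0.88,0.05,0,0,0,0.75],[-0.216,0.384,0,0,0,0,0.75],[0,0,0,0,0,0,0.75],[0,0,0,0,0,0,0.75]]]'
python3 look.py w13 brown:24
python3 rel.py 400 -304 6 7.5
```

```text
time: 35.95
tool_pos: [424.7, -239.0, 153.1]
tcp_rot: [180.0, -0.0, 7.5]
ft_force: [1.5, -0.7, -0.8]
finger_gap: 85.0
time: 36.45
tool_pos: [400.0, -303.9, 150.2]
tcp_rot: [-180.0, -0.0, 7.5]
ft_force: [0.4, 0.7, -0.1]
finger_gap: 64.1
brown px [335. 217.] xy 407.1 -310.3 size 56 x 28 yaw 49.3 z 23.3
t 36.5 tcp [ 400.1 -303.6  150.2] [-180.    -0.     7.6] gap 63.7 F [-0.5 -0.8  0.5] j6 39
need units (target-yaw axes) dx -0.002 dy 0.008 dz 2.885 turn 0.0002
```

View pics/w13.png

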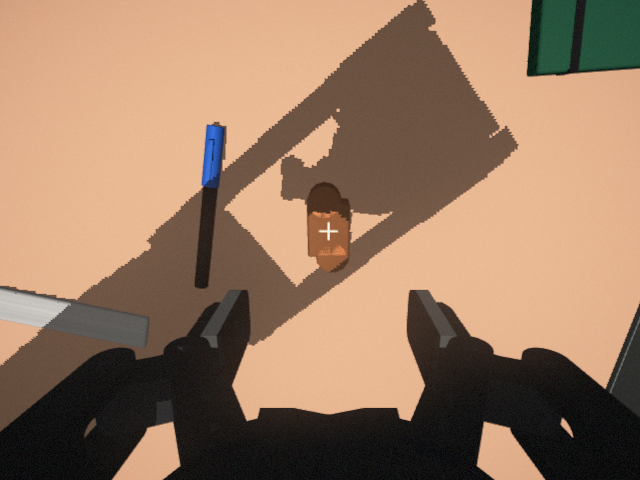

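Brown at (328,228), cross at (328,231), outline roughly columns 307 to 350 and rows 183 to 271, parallel to the jaws. The blue pen at (208,210) is clear. The lit half fell out of the mask, so I widen the threshold.

```bash
sed -i 's/"brown":((5,140,25),(15,255,130))/"brown":((3,135,25),(16,255,235))/' h.py
python3 look.py w14 brown:24; python3 -c "
from h import *
print(ray(camera_params('wrist'),[(328.5,230.5)],24))"
```

```text
brown px [328. 229.] xy 398.5 -305.0 size 67 x 31 yaw 8.5 z 23.4
[[ 397.7778434  -305.12091689   24.        ]]
```

```bash

python3 -m jog '[[[-0.04,0.02,0.5,0,0,-0.002,0.75],[0,0,0.8,0,0,0,0.75],[0,0,0.8,0,0,0,0.75],[0,0,0.5,0,0,0,0.75],[0,0,0.22,0,0,0,0.75],[0,0,0,0,0,0,0.75],[0,0,0,0,0,0,0.1],[0,0,0,0,0,0,0.1],[0,0,0,0,0,0,0.1],[0,0,0,0,0,0,0.1],[0,0,0,0,0,0,0.1]]]' 60
python3 rel.py 398.3 -305 7 8.3
python3 -m jog '[[[0,0,-0.2,0,0,0,0.1],[0,0,-0.5,0,0,0,0.1],[0,0,-0.8,0,0,0,0.1],[0,0,-0.8,0,0,0,0.1],[0,0,-0.8,0,0,0,0.1],[0,0,-0.4,0,0,0,0.1],[0,0,0,0,0,0,0.1],[0,0,0,0,0,0,0.1]]]'
python3 held.py brown; python3 rel.py 640 -246.7 180 20
```

```text
time: 37.92
tool_pos: [398.8, -306.6, 11.0]
tcp_rot: [179.9, -0.1, 8.2]
ft_force: [-0.1, -0.1, 6.5]
finger_gap: 30.2
t 37.9 tcp [ 398.8 -306.6   11. ] [ 1.799e+02 -1.000e-01  8.200e+00] gap 30.2 F [-0.1 -0.1  6.5] j6 38
need units (target-yaw axes) dx -0.006 dy -0.032 dz 0.081 turn -0.0002
time: 38.92
tool_pos: [397.2, -305.1, 183.3]
tcp_rot: [-179.9, 0.0, 8.2]
ft_force: [-0.6, -0.2, -1.2]
finger_gap: 30.8
held top z 196.0, bottom below tcp by 11.3
brown px [328. 310.] xy 398.0 -305.9 size 68 x 32 yaw 8.7 z 195.6
offset in tool x 0.7 y 0.9
t 39.0 tcp [ 397.  -304.9  182.8] [-1.799e+02  1.000e-01  8.200e+00] gap 30.4 F [-0.1 -0.3 -0.6] j6 38
need units (target-yaw axes) dx 4.965 dy 0.569 dz 0.056 turn -0.0327
```

```bash

python3 -m jog '[[[0,0,0,0,0,-0.0165,0.1],[0,0,0,0,0,-0.0162,0.1],[0.35,0.03,0,0,0,0,0.1],[0.8,0.09,0,0,0,0,0.1],[0.8,0.09,0,0,0,0,0.1],[0.8,0.09,0,0,0,0,0.1],[0.8,0.09,0,0,0,0,0.1],[0.8,0.09,0,0,0,0,0.1],[0.6,0.07,0,0,0,0,0.1],[0,0,0,0,0,0,0.1],[0,0,0,0,0,0,0.1]]]'
python3 -m jog '[[[0,0,0.3,0,0,0,0.1],[0,0,0.6,0,0,0,0.1],[0,0,0.6,0,0,0,0.1],[0,0,0.25,0,0,0,0.1],[0,0,0,0,0,0,0.1],[0,0,0,0,0,0,0.1],[0,0,0,0,0,0,0.1]]]'
python3 rel.py 639 -246.2 85.5 20
```

```text
time: 40.35
tool_pos: [639.4, -246.1, 183.0]
tcp_rot: [-179.9, 0.1, 20.0]
ft_force: [-0.1, -0.3, -0.6]
finger_gap: 30.5
time: 41.22
tool_pos: [640.6, -247.2, 98.7]
tcp_rot: [179.9, -0.1, 20.0]
ft_force: [0.2, -0.4, -1.0]
finger_gap: 30.5
t 41.2 tcp [ 640.6 -247.2   98.7] [ 1.799e+02 -1.000e-01  2.000e+01] gap 30.5 F [ 0.2 -0.4 -1. ] j6 45
need units (target-yaw axes) dx -0.024 dy -0.029 dz 0.263 turn 0.0000
```

```bash

python3 -m jog '[[[0,0,0.13,0,0,0,0.1],[0,0,0.07,0,0,0,0.1],[0,0,0,0,0,0,0.1],[0,0,0,0,0,0,0.1],[0,0,0,0,0,0,0.1]]]'
python3 rel.py 639 -246.2 85.5 20
```

```text
time: 41.85
tool_pos: [639.8, -246.7, 87.0]
tcp_rot: [180.0, -0.0, 20.0]
ft_force: [1.1, 0.0, -0.2]
finger_gap: 30.7
t 41.9 tcp [ 639.8 -246.7   87. ] [180.  -0.  20.] gap 30.7 F [ 1.1  0.  -0.2] j6 45
need units (target-yaw axes) dx -0.011 dy -0.015 dz 0.030 turn 0.0000
```

```bash

python3 -m jog '[[[-0.01,-0.01,0.035,0,0,0,0.1],[0,0,0,0,0,0,0.1],[0,0,0,0,0,0,0.1]]]'
python3 -m jog '[[[0,0,0,0,0,0,0.6],[0,0,0,0,0,0,0.6],[0,0,0,0,0,0,0.6],[0,0,-0.1,0,0,0,0.6],[0,0,-0.5,0,0,0,0.8],[0,0,-0.8,0,0,0,0.8],[0,0,-0.7,0,0,0,0.8],[-0.5,0,-0.2,0,0,0,0.8],[-0.5,0,0,0,0,0,0.8],[0,0,0,0,0,0,0.8],[0,0,0,0,0,0,0.8]]]'
python3 look.py w15 brown:98 yellow:74 green:50 blue:26
python3 - <<'E'
from h import *
p=camera_params("top"); im,d=snapshot("top"); cv2.imwrite("pics/top1.png",im[:,:,::-1])
for c,z in(("brown",98),("yellow",74),("green",50),("blue",26)): find(p,im,d,c,z)
print(telemetry.sense()["ft_force"])
E
```

```text
time: 42.22
tool_pos: [639.1, -246.4, 85.1]
tcp_rot: [180.0, -0.0, 20.0]
ft_force: [0.4, 0.1, 0.4]
finger_gap: 30.4
time: 43.6
tool_pos: [592.4, -263.3, 200.3]
tcp_rot: [180.0, -0.0, 20.0]
ft_force: [-1.0, -0.6, -0.2]
finger_gap: 68.2
brown px [328. 162.] xy 638.5 -247.4 size 66 x 31 yaw 20.0 z 97.4
yellow px [328. 157.] xy 639.1 -247.7 size 94 x 47 yaw 20.9 z 73.3
green px [329. 154.] xy 639.8 -247.6 size 119 x 63 yaw 19.8 z 49.3
blue px [328. 147.] xy 640.1 -246.2 size 143 x 84 yaw 20.3 z 25.3
yellow px [245. 151.] xy 629.9 222.4 size 47 x 46 yaw 1.9 z 73.0
yellow px [489. 152.] xy 634.9 -238.7 size 95 x 42 yaw 24.4 z 72.6
green px [500. 176.] xy 592.2 -261.5 size 53 x 22 yaw -73.4 z 48.7
green px [248. 156.] xy 628.7 221.9 size 64 x 58 yaw -49.4 z 49.2
green px [475. 139.] xy 663.9 -216.0 size 73 x 32 yaw -21.8 z 48.8
blue px [493. 183.] xy 585.6 -259.0 size 73 x 30 yaw -86.2 z 24.6
blue px [248. 158.] xy 631.7 225.0 size 88 x 88 yaw -89.4 z 25.1
blue px [466. 143.] xy 662.5 -205.4 size 100 x 39 yaw -14.4 z 24.8
[-0.36327826 -0.10618443 -0.27933081]
```

View pics/w15.png

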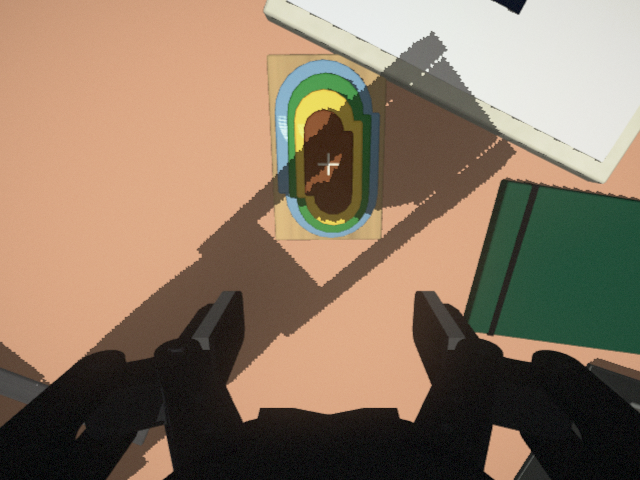

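View pics/top1.png

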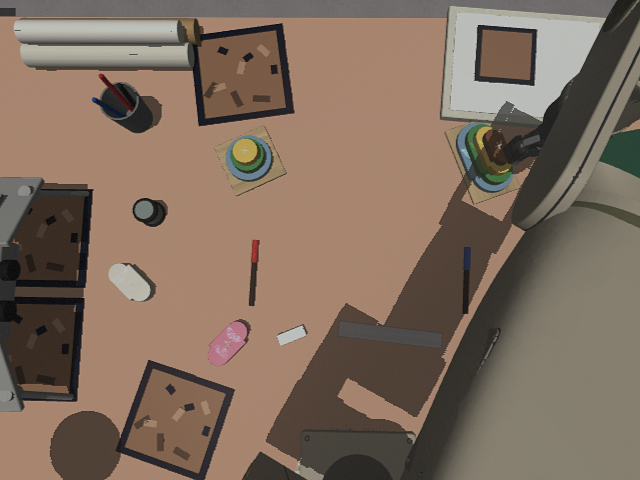

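The wrist view shows the long hill stacked concentrically at (328,155). The top view shows the round hill complete at (246,153), with both pens (254,272), (466,280) and the magnifier (147,211) at their original pixels. The hand is clear, so I hand in.

```bash
python3 -c "
from bench import job; print(job.hand_in())"
```

```text
the job is handed in; nothing more can be done
None
```

I rebuilt both hills level by level (both greens, both yellows, then brown) and handed the job in at about 44 s of the 136 s allowed. The hand-in reports no verdict, so the result rests on my own last checks.

| Layer | Offset from base centre | Top height (expected) | Line-up with base |
|---|---|---|---|
| Long green | about 1.5 mm | 49.3 mm (50) | within 1° |
| Long yellow | about 2 mm | 73.3 mm (74) | within 1° |
| Long brown | about 2 mm | 97.4 mm (98) | within 1° |
| Round green | about 2 mm | 49.3 mm (50) | not needed |
| Round yellow | about 2.5 mm | 73.3 mm (74) | not needed |

- **Pens and magnifier:** in the final top view both pens and the magnifier are at the pixels they started from. The gripper was open and clear of everything, with wrist force near zero.
- **Disagreements:**
  - The fixed cameras read 2–6 mm differently from the wrist camera, so I placed by the wrist view.
  - In the last top picture the arm hid part of the long hill and the upper layers hid part of the lower ones. Its partial green, yellow and blue outlines there were not usable, so the long hill rests on the wrist view.
  - The first brown outline was only partial because of shadow. I widened the colour range and measured it again before grasping.

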